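Open the touch-latch topping box on the pastry counter

TASK

Open the green-lidded topping box without gripping anything: press down on the steel disc on its lid and let go, so that the catch releases and the lid springs ajar, then push the lid on back with your fingertips until it leans back wide open by itself. Leave the yellow and red boxes shut, do not lift or shove any box, and leave everything else on the counter where it is.

Things in the scene. Friction and masses are not known exactly. Their poses are not given: they have to be found in the camera images.
- green_box: steel topping box with the green lid, 160 x 140 x 85 mm (x, y, z), 4 mm walls, about 1.5 kg, standing loose on the counter; origin: centre of its underside; its x axis points from the front to the hinge side at the back, z up
- green_lid (a joint): angle of the green lid (rad): 0 = shut and latched, flush with the rim; pressing it down makes it negative, to a firm stop at -0.07; the catch lets go at about -0.035; let go, a spring lifts it to about 0.55 (ajar); pushed further it falls back to ajar unless past upright (1.57), whence it leans back to its stop at 1.8 and stays
- yellow_box: steel topping box with the yellow lid, 160 x 140 x 85 mm (x, y, z), 4 mm walls, about 1.5 kg, standing loose on the counter; origin: centre of its underside; its x axis points from the front to the hinge side at the back, z up
- yellow_lid (a joint): angle of the yellow lid (rad): 0 = shut and latched, flush with the rim; pressing it down makes it negative, to a firm stop at -0.07; the catch lets go at about -0.035; let go, a spring lifts it to about 0.55 (ajar); pushed further it falls back to ajar unless past upright (1.57), whence it leans back to its stop at 1.8 and stays
- red_box: steel topping box with the red lid, 160 x 140 x 85 mm (x, y, z), 4 mm walls, about 1.5 kg, standing loose on the counter; origin: centre of its underside; its x axis points from the front to the hinge side at the back, z up
- red_lid (a joint): angle of the red lid (rad): 0 = shut and latched, flush with the rim; pressing it down makes it negative, to a firm stop at -0.07; the catch lets go at about -0.035; let go, a spring lifts it to about 0.55 (ajar); pushed further it falls back to ajar unless past upright (1.57), whence it leans back to its stop at 1.8 and stays
- green_press (a point): where to press: the steel disc (24 mm across) on top of the green lid, 23 mm from the lid's front edge, midway across. It lies 51 mm before the box's origin (box -x), 85 mm above it when shut. About 3 N push it down 8 mm to its firm stop; the catch lets go after about 4 mm
- green_hinge (a point): middle of the green lid's hinge line, which runs along the box's y axis at the lid's top rear edge: 74 mm behind the box's origin (box +x), 85 mm above it. The lid is a plate 148 (front to back) x 128 x 8 mm, inset in the box's opening. Black catch parts hang under it 20 to 52 mm off centre towards box +y, 32 to 44 mm from its front edge
- green_edge (a point): middle of the green lid's front edge, on its top face, 148 mm from the hinge line; ajar it stands about 79 mm above the box's rim
- tea_glass: empty green tea glass, 60 mm across, 85 mm tall; a bystander; origin: centre of its underside
- spoon: wooden-handled spoon lying flat, 200 mm long; a bystander; origin: middle of its length, at its underside
- honey_jar: amber honey jar, 68 mm across, 90 mm tall; a bystander; origin: centre of its underside
- brass_weight: small brass scale weight, 40 mm across, 55 mm tall; a bystander; origin: centre of its underside
- blue_bowl: blue ceramic bowl, 110 mm across, 50 mm tall; a bystander; origin: centre of its underside
- cake_box: closed white cake box, 100 x 160 x 60 mm; a bystander; origin: centre of its underside
- brush: pastry brush lying flat, 200 mm long; a bystander; origin: middle of its length, at its underside

How it is judged (in metres and radians):
On the way, in this order (a step that is already met when the one before it is completed fails the run):
1. the green lid's catch is released and the lid has sprung ajar (value of joint green_lid above 0.35 rad), for 0.1 s.
2. the green lid is pushed back past upright (value of joint green_lid above 1.6 rad), for 0.2 s.
At the end, for the whole second after the job is handed in: The green lid leans back wide open (beyond 1.65 rad) and at rest, the yellow and red lids are shut, all three boxes stand level within 35 mm of where they stood, and no other thing has moved more than 40 mm (value of joint green_lid above 1.65 rad and value of joint each of yellow_lid, red_lid below 0.06 rad and distance of each of green_box, yellow_box, red_box from where it was at the start of the episode below 0.035 m and angle between each of green_box, yellow_box, red_box's own z axis and vertical below 0.05 rad and distance of each of tea_glass, spoon, honey_jar, brass_weight, blue_bowl, cake_box, brush from where it was at the start of the episode below 0.04 m and linear speed of green_box below 0.02 m/s and velocity of joint green_lid between -0.1 and 0.1 rad/s); the robot touches nothing.
It fails at once if the yellow or the red lid was released (value of joint any of yellow_lid, red_lid above 0.1 rad).
It fails at once if a box was lifted off the counter (15 mm) or shoved more than 35 mm (height (world z) of any of green_box, yellow_box, red_box above 0.015 m or distance of any of green_box, yellow_box, red_box from where it was at the start of the episode above 0.035 m).
It fails at once if another thing on the counter was lifted or displaced by more than 40 mm (distance of any of tea_glass, spoon, honey_jar, brass_weight, blue_bowl, cake_box, brush from where it was at the start of the episode above 0.04 m).
It also fails if it takes over 45 s, if anything falls off the work surface, if the arm or the gripper's body presses on something with over 40 N, if the wrist force passes 120 N, or if a joint passes its speed limit or range.

ROBOT

A 6-joint arm with a two-finger parallel gripper is mounted at the origin on the work surface. World frame = base frame: x ahead of the robot, y to its left, z up, the work surface at z = 0. Lengths are in mm, angles in rad, forces in N, time in s.
With the tool pointing down it reaches from about 275 to 750 mm from the base axis. Payload 10.2 kg.
Tool frame: the origin (TCP) lies midway between the tips of the shut fingers; the grasp point (between the pads) lies 19 mm behind it; z points along the fingers, y is the line along which they close (so a half turn about z gives the same grasp; the last joint's range is limited). The gripper opens to 85 mm and grips with 20 to 120 N. Pads are 22 mm wide; open, the fingers measure 114 mm over their backs; the gripper's body (76 mm by 85 mm) begins 54 mm behind the grasp point. The pads swing forward as they close: fully open they stand 13 mm farther back than shut.
Start: joints at [1.113, 0.313, 1.498, -0, 1.331, -0.223], TCP at [122.153, 510.597, 231.294] pointing down, gripper open.
Joint ranges: [-2.94, 2.94], [-0.97, 2.17], [0.19, 2.56], [-1.23, 4.37], [0.02, 3.11], [-2.88, 2.88]. Speed limits (rad/s): [2.39, 2.39, 3.01, 3.14, 3.14, 3.14].

INTERFACE

Orientations are given as a unit quaternion [w, x, y, z].
In Python, from rig import ctrl gives the robot as it stands.
- The arm moves only by the tool send_rows, never from a script. Its argument "targets" is a list of rows, each an object with "offset": the shift along the world's x, y, z in cm, a list of three; "spin": the turn about the world's z in rad. A call has 1 to 8 rows; each row is the pose to reach, as a shift and turn from the pose commanded when the call began; what a row does not reach only later rows make up. A row lasts 1/12 s, in which the tool goes at most 41.7 mm and 7.16 degrees, less where a joint would pass 70% of its speed; a pose out of reach is approached as far as the arm can. A call with a gripper value outside its range is refused whole. "grip" is the opening, from 0 (shut) to 1 (fully open), set as the call begins (left out, the last holds). The fingers move at their own pace and stop on an object; "squeeze" is the grip in N (left out, the last holds). Time passes only in rows, so rows that repeat a pose let the fingers close. It gives the time, the measured TCP pose, the force, the opening and the grip force at its end, in the units of the state.
- ctrl.sense(): the state, without advancing time (a new reading comes with each control period).
- ctrl.capture(name): name is "side" or "top"; returns (picture, depth): 420x560x3 uint8, red, green, blue; 420x560 float32, mm along the optical axis (not along the pixel's ray), 0 where there is no reading.
- ctrl.calibration(name): a dict with "fx", "fy", "cx", "cy" (pixels), "k1" (the pictures are not rectified: a ray, as slopes to the right and down, at radius r is drawn at 1 + k1 r^2 times it, then the intrinsics apply), "view" (4x4, takes a point from world to camera coordinates). Camera axes: x right, y down, z forward; pixel columns grow to the right and rows downward; lengths in mm; the calibration is good to about 2 mm. A picture is of the moment at which its call begins. calibration takes no time and is no camera call.
- ctrl.finish_job(): hands the job in; it is judged then, once.
Trained networks look in the newest picture that a camera, given by its name, has taken for a name from the list of things; names that differ only in an ending like _2 or _b are one class to them, and where a whole thing is asked for, a point or a joint stands for the part that bears it (a point fixed in the world has none). Each returns a list of dicts, best first, with "conf" (0 to 1); they miss things now and then, are a little off and sometimes report something else, mostly with a low value. They report only what shows in the picture. A call takes as long as a camera call.
- ctrl.search_frame(camera, query): "box" ([left, top, right, bottom] in pixels, round what is visible of it).
- ctrl.place_of(camera, query): "uv" ([column, row] in pixels: a listed point, or the origin of a listed thing).
The state is a dict: "time_s": time; "joints": joint angles; "dq": joint speeds; "tau": joint torques, N m; "eef_pos": TCP position; "ee_rot": TCP orientation; "force": force on the tool from outside, world axes, zero at the start; "wrist_torque": the same for the moment, N m; "grip_width": opening from 0.0 (shut) to 1.0 (fully open); "grip_force": force on a finger pad.
Only numpy, scipy, OpenCV 4.12 (cv2) and the standard library are available. Lean on these libraries where they do the work, as an engineer would, in place of code of your own. Each camera call takes 0.05 s, during which the arm holds its last target. There are 200 camera calls.

## Working session

There is one attempt and no reset: what is moved stays moved. The work goes in short steps, Python scripts to look and compute and a tool call to move; the robot and the scene stay as the last step left them, time stands still between calls to the robot, and variables do not carry over. Pictures are saved under pics/ and viewed, at most 10 in all, crops included, and the job is handed in when it is done.

Besides the shell and the picture viewer there is one more tool, called after "Emit:" by a JSON object that holds its "fn" and its "kwargs". send_rows: Moves the arm, as the interface text tells. Its arguments: {"type":"object","properties":{"targets":{"type":"array"},"grip":{"type":"number"},"squeeze":{"type":"number"}},"required":["targets"]}

```bash
mkdir -p pics; cat > h.py <<'E'
from rig import ctrl
import numpy as np, cv2
def world(cam,uv,depth=None,z=None):
    c=ctrl.calibration(cam); K=np.array([[c['fx'],0,c['cx']],[0,c['fy'],c['cy']],[0,0,1.]])
    # k1 model equals OpenCV radial model
    p=cv2.undistortPoints(np.array([[uv]],float),K,np.array([c['k1'],0,0,0.]))[0,0]
    M=np.linalg.inv(np.array(c['view'])); r=M[:3,:3]@np.array([p[0],p[1],1]); o=M[:3,3]
    if z is not None: return o+r*(z-o[2])/r[2]
    return o+r*depth
def dep(d,uv):
    u,v=map(int,np.round(uv)); a=d[v-2:v+3,u-2:u+3]; a=a[a>0]
    return float(np.median(a)) if a.size else None
E
python3 - <<'E'
from h import *
s=ctrl.sense(); print(s['time_s'],s['eef_pos'],s['ee_rot'],s['force'])
for c in('top','side'):
    im,d=ctrl.capture(c); cv2.imwrite(f'pics/{c}0.png',im[:,:,::-1])
    for q in('green_press','green_hinge','green_edge','green_box','yellow_box','red_box'):
        for r in ctrl.place_of(c,q)[:2]:
            D=dep(d,r['uv']); print(c,q,round(r['conf'],2),np.round(r['uv'],1),None if D is None else world(c,r['uv'],D).round(1), world(c,r['uv'],z=0 if q.endswith('box') else 85).round(1))
E
```

```text
0.0 [122.06068556 510.3396413  230.72498994] [-2.15832983e-04  1.17144064e-01  9.93114708e-01 -6.31238334e-04] [-0.54185525  0.77390264 -0.53876557]
top green_press 0.63 [274.1 231.5] [502.2  21.1  86.3] [502.2  21.1  85. ]
top green_hinge 0.94 [277.  187.4] [631.2   8.9  81.7] [631.    8.9  85. ]
top green_edge 0.91 [271.4 238.5] [481.9  29.7  82.6] [482.   29.6  85. ]
top green_box 0.79 [275.2 212. ] [559.   16.3  84.7] [562.2  17.4   0. ]
top yellow_box 0.58 [352.5 219. ] [ 531.8 -209.    83.6] [ 533.4 -220.6    0. ]
top red_box 0.66 [200.3 210.7] [569.4 235.   84.9] [573.1 248.7   0. ]
side green_press 0.68 [357.1 338.5] [ 443.1 -435.5   29.7] [ 411.9 -450.7   85. ]
side green_press 0.56 [258.4 203.6] [516.2  19.1  85.5] [516.6  19.6  85. ]
side green_hinge 0.93 [291.2 189.3] [637.3  12.6  82.2] [634.8  10.   85. ]
side green_hinge 0.26 [298.7 179.5] [757.9 103.7   7.6] [685.6  31.9  85. ]
side green_edge 0.81 [246.9 202.8] [492.8  43.1  85. ] [492.7  43.1  85. ]
side green_box 0.8 [271.4 220.7] [512.8 -44.4  66.7] [558.5   9.2   0. ]
side yellow_box 0.89 [325.  272.6] [ 485.5 -281.4   85.3] [ 542.1 -238.4    0. ]
side red_box 0.91 [227.4 186.6] [511.8 172.6  54.6] [548.6 231.2   0. ]
side red_box 0.62 [271.5 221.4] [513.5 -44.2  63.4] [556.8   6.6   0. ]
```

View pics/top0.png

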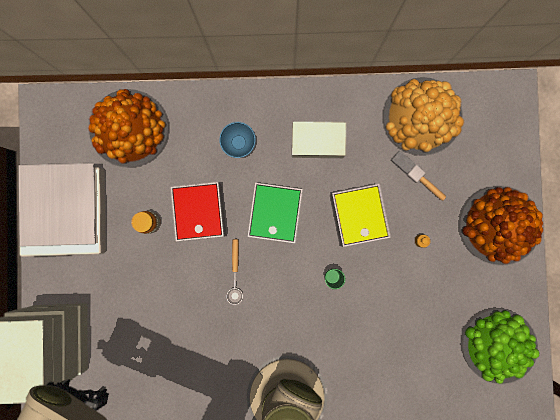

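View pics/side0.png

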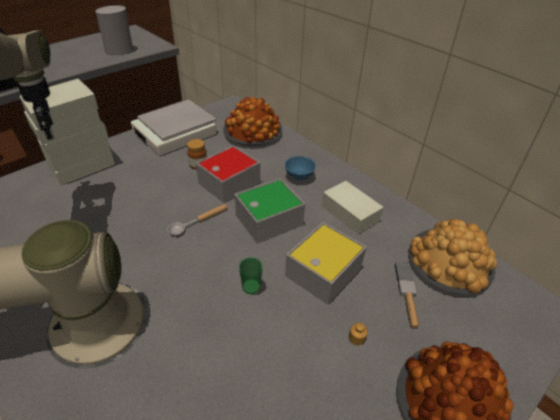

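The top view shows the green box at about (275,212) with its disc at (272,230), red to the left, yellow to the right, and the spoon at (235,270). I'll refine the lid pose from colour and depth.

```bash
python3 - <<'E'
from h import *
im,d=ctrl.capture('top'); hsv=cv2.cvtColor(im,cv2.COLOR_RGB2HSV)
m=cv2.inRange(hsv,(50,120,60),(80,255,255)); m[:160]=0;m[255:]=0;m[:,:230]=0;m[:,320:]=0
m=cv2.morphologyEx(m,cv2.MORPH_CLOSE,np.ones((9,9)))
ct=max(cv2.findContours(m,0,1)[0],key=cv2.contourArea)[:,0]
W=np.array([world('top',p,z=85)[:2] for p in ct],np.float32)
r=cv2.minAreaRect(W);print(r,cv2.boxPoints(r).round(1))
sub=im[218:242,260:286].astype(int); k=(sub.min(2)>150); v,u=np.nonzero(k)
k2=(abs(u-12)<6)&(abs(v-12)<6); print('disc',u[k2].mean()+260,v[k2].mean()+218,k2.sum(),world('top',(u[k2].mean()+260,v[k2].mean()+218),z=86))
im,d=ctrl.capture('side'); hsv=cv2.cvtColor(im,cv2.COLOR_RGB2HSV)
m=cv2.inRange(hsv,(50,120,60),(80,255,255)); m[:170]=0;m[230:]=0;m[:,:230]=0;m[:,320:]=0
m=cv2.morphologyEx(m,cv2.MORPH_CLOSE,np.ones((9,9)))
ct=max(cv2.findContours(m,0,1)[0],key=cv2.contourArea)[:,0]
W=np.array([world('side',p,z=85)[:2] for p in ct],np.float32)
r=cv2.minAreaRect(W);print(r,cv2.boxPoints(r).round(1))
E
```

```text
((557.883544921875, 17.583358764648438), (127.55689239501953, 147.52767944335938), 80.44481658935547) [[474.6 -33.1]
 [620.  -57.6]
 [641.2  68.2]
 [495.7  92.7]]
disc 272.38 229.72 50 [507.49398379  25.99291719  86.        ]
((554.218994140625, 17.478038787841797), (122.5121078491211, 143.9825897216797), 80.3868408203125) [[473.  -30.9]
 [615.  -54.9]
 [635.4  65.9]
 [493.5  89.9]]
```

Emit:
{"fn": "send_rows", "kwargs": {"targets": [{"offset": [2.4, -3.0, 0], "spin": 0.07}, {"offset": [4.8, -6.0, 0], "spin": 0.07}, {"offset": [7.2, -9.0, 0], "spin": 0.07}, {"offset": [9.6, -12.0, 0], "spin": 0.07}, {"offset": [12.0, -15.0, 0], "spin": 0.07}, {"offset": [14.4, -18.0, 0], "spin": 0.07}, {"offset": [16.8, -21.1, 0], "spin": 0.07}, {"offset": [19.2, -24.2, 0], "spin": 0.07}], "grip": 0}}

```text
time_s: 1.47
eef_pos: [314.9, 267.0, 231.5]
ee_rot: [0.0, 0.082, 0.997, 0.0]
force: [1.1, 1.3, -0.3]
grip_width: 0.001
grip_force: 0.0
```

Emit:
{"fn": "send_rows", "kwargs": {"targets": [{"offset": [2.8, -3.5, 0], "spin": 0}, {"offset": [5.6, -7.0, 0], "spin": 0}, {"offset": [8.4, -10.5, 0], "spin": 0}, {"offset": [11.2, -14.0, 0], "spin": 0}, {"offset": [14.0, -17.5, 0], "spin": 0}, {"offset": [16.8, -21.0, 0], "spin": 0}, {"offset": [19.3, -24.2, 0], "spin": 0}, {"offset": [19.3, -24.2, 0], "spin": 0}]}}

```text
time_s: 2.13
eef_pos: [509.3, 22.8, 231.0]
ee_rot: [0.0, 0.084, 0.996, -0.0]
force: [-0.2, 0.1, -0.6]
grip_width: -0.001
grip_force: 0.0
```

Emit:
{"fn": "send_rows", "kwargs": {"targets": [{"offset": [-0.2, 0.3, -3], "spin": 0}, {"offset": [-0.2, 0.3, -6], "spin": 0}, {"offset": [-0.2, 0.3, -9], "spin": 0}, {"offset": [-0.2, 0.3, -11.5], "spin": 0}, {"offset": [-0.2, 0.3, -13], "spin": 0}, {"offset": [-0.2, 0.3, -13.5], "spin": 0}, {"offset": [-0.2, 0.3, -13.5], "spin": 0}]}}

```text
time_s: 2.72
eef_pos: [504.8, 29.6, 95.6]
ee_rot: [-0.001, 0.082, 0.997, 0.0]
force: [0.0, -0.3, 0.6]
grip_width: -0.001
grip_force: 0.0
```

Emit:
{"fn": "send_rows", "kwargs": {"targets": [{"offset": [0, 0, -0.3], "spin": 0}, {"offset": [0, 0, -0.6], "spin": 0}, {"offset": [0, 0, -0.9], "spin": 0}, {"offset": [0, 0, -1.1], "spin": 0}, {"offset": [0, 0, -1.3], "spin": 0}, {"offset": [0, 0, -1.5], "spin": 0}, {"offset": [0, 0, -1.5], "spin": 0}, {"offset": [0, 0, -1.5], "spin": 0}]}}

```text
time_s: 3.38
eef_pos: [505.4, 29.6, 81.4]
ee_rot: [0.0, 0.082, 0.997, -0.0]
force: [0.5, -0.4, 0.7]
grip_width: 0.003
grip_force: 0.6
```

Emit:
{"fn": "send_rows", "kwargs": {"targets": [{"offset": [0, 0, -0.1], "spin": 0}, {"offset": [0, 0, -0.2], "spin": 0}, {"offset": [0, 0, -0.3], "spin": 0}, {"offset": [0, 0, -0.3], "spin": 0}]}}

```text
time_s: 3.72
eef_pos: [505.4, 29.5, 78.3]
ee_rot: [0.0, 0.082, 0.997, -0.0]
force: [1.9, -0.1, 2.2]
grip_width: -0.002
grip_force: 1.1
```

Emit:
{"fn": "send_rows", "kwargs": {"targets": [{"offset": [0, 0, -0.1], "spin": 0}, {"offset": [0, 0, 1], "spin": 0}, {"offset": [-0.5, 0, 4], "spin": 0}, {"offset": [-2, 0.3, 8], "spin": 0}, {"offset": [-5, 0.8, 12], "spin": 0}, {"offset": [-8, 1.3, 14], "spin": 0}, {"offset": [-8, 1.3, 14], "spin": 0}, {"offset": [-8, 1.3, 14], "spin": 0}]}}

```text
time_s: 4.38
eef_pos: [424.5, 42.8, 219.5]
ee_rot: [0.001, 0.082, 0.997, -0.0]
force: [0.6, -0.1, -0.5]
grip_width: -0.0
grip_force: 0.0
```

```bash
python3 - <<'E'
from h import *
im,d=ctrl.capture('side'); cv2.imwrite('pics/side1.png',im[:,:,::-1])
for q in('green_edge','green_hinge'):
    for r in ctrl.place_of('side',q)[:2]:
        D=dep(d,r['uv']); print(q,r['conf'],np.round(r['uv']),D and world('side',r['uv'],D).round(1))
E
```

```text
green_edge 0.82 [254. 186.] [512.2  35.8 141.4]
green_hinge 0.97 [289. 193.] [611.4  -5.   93.3]
green_hinge 0.29 [271. 218.] [510.5 -44.   78.2]
```

View pics/side1.png

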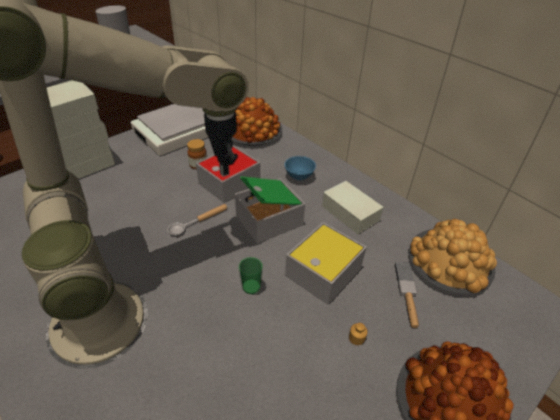

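The lid has sprung ajar: its edge is at about (254,186) and the box hasn't moved. Next I'll put the fingertips low in front of the edge and push back along the arc.

Emit:
{"fn": "send_rows", "kwargs": {"targets": [{"offset": [1.5, -0.9, -2], "spin": 0}, {"offset": [2.7, -1.6, -4], "spin": 0}, {"offset": [2.7, -1.6, -6.5], "spin": 0}, {"offset": [2.7, -1.6, -9], "spin": 0}, {"offset": [3.5, -1.7, -9], "spin": 0}, {"offset": [4.7, -1.9, -9], "spin": 0}, {"offset": [4.7, -1.9, -9], "spin": 0}]}}

```text
time_s: 5.12
eef_pos: [474.2, 23.1, 128.2]
ee_rot: [0.0, 0.082, 0.997, -0.0]
force: [-0.8, -0.4, 0.4]
grip_width: -0.003
grip_force: 0.0
```

Emit:
{"fn": "send_rows", "kwargs": {"targets": [{"offset": [0.6, -0.1, 0], "spin": 0}, {"offset": [1.2, -0.2, 0], "spin": 0}, {"offset": [1.8, -0.3, 0], "spin": 0}, {"offset": [2.3, -0.4, 0.7], "spin": 0}, {"offset": [2.8, -0.5, 1.4], "spin": 0}, {"offset": [3.4, -0.6, 2.2], "spin": 0}, {"offset": [3.9, -0.7, 3], "spin": 0}, {"offset": [3.9, -0.7, 3], "spin": 0}]}}

```text
time_s: 5.78
eef_pos: [512.4, 16.5, 159.9]
ee_rot: [0.001, 0.082, 0.997, -0.0]
force: [-3.1, 1.1, 0.8]
grip_width: -0.001
grip_force: 1.4
```

```bash
python3 - <<'E'
from h import *
im,d=ctrl.capture('side'); c=im[90:270,150:390]; cv2.imwrite('pics/side2.png',cv2.resize(c,(720,540))[:,:,::-1])
E
```

```text
(no output)
```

View pics/side2.png

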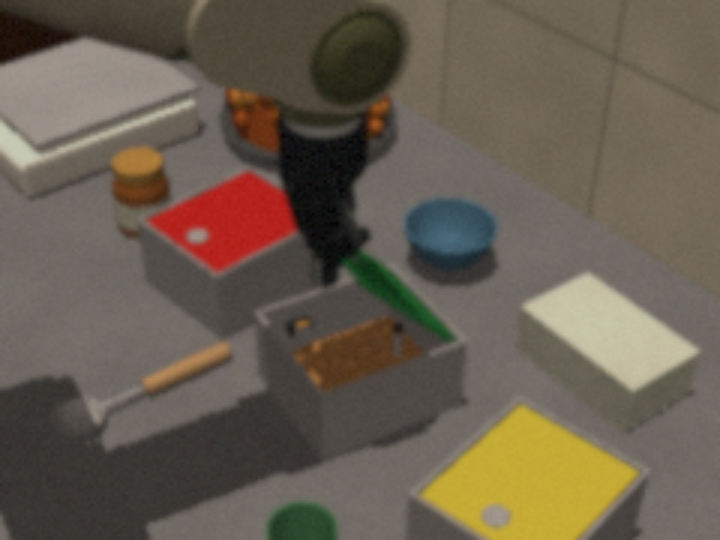

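The lid is now at about 0.8 rad with its edge resting on the fingers (crop position 345,265), and the box is still in place. I'll keep pushing.

Emit:
{"fn": "send_rows", "kwargs": {"targets": [{"offset": [1.0, -0.2, 1.1], "spin": 0}, {"offset": [2.1, -0.35, 2.0], "spin": 0}, {"offset": [3.3, -0.6, 2.8], "spin": 0}, {"offset": [4.6, -0.8, 3.5], "spin": 0}, {"offset": [6.0, -1.0, 4.0], "spin": 0}, {"offset": [7.4, -1.25, 4.3], "spin": 0}, {"offset": [7.4, -1.25, 4.3], "spin": 0}]}}

```text
time_s: 6.42
eef_pos: [586.6, 3.5, 201.0]
ee_rot: [0.001, 0.083, 0.997, -0.0]
force: [-0.3, 0.5, 0.3]
grip_width: -0.002
grip_force: 0.0
```

Emit:
{"fn": "send_rows", "kwargs": {"targets": [{"offset": [0.8, -0.1, 0.1], "spin": 0}, {"offset": [1.6, -0.25, 0.2], "spin": 0}, {"offset": [2.4, -0.4, 0.2], "spin": 0}, {"offset": [3.2, -0.5, 0], "spin": 0}, {"offset": [4.0, -0.65, -0.2], "spin": 0}, {"offset": [4.6, -0.8, -0.3], "spin": 0}, {"offset": [5.0, -0.85, -0.3], "spin": 0}, {"offset": [5.0, -0.85, -0.3], "spin": 0}]}}

```text
time_s: 7.08
eef_pos: [635.2, -4.5, 197.8]
ee_rot: [-0.0, 0.082, 0.997, -0.0]
force: [-0.8, -0.9, 0.5]
grip_width: -0.0
grip_force: 0.0
```

```bash
python3 - <<'E'
from h import *
im,d=ctrl.capture('side'); c=im[90:270,150:390]; cv2.imwrite('pics/side3.png',cv2.resize(c,(720,540))[:,:,::-1])
E
```

```text
(no output)
```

View pics/side3.png

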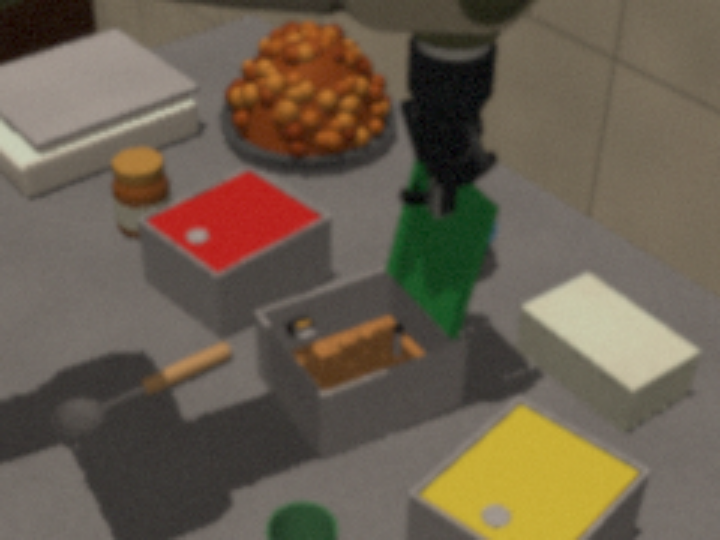

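The lid now leans back past upright, with its face around crop position (445,250). I'll back the tool away toward the front and check that it stays open.

Emit:
{"fn": "send_rows", "kwargs": {"targets": [{"offset": [-1.5, 0.2, 0], "spin": 0}, {"offset": [-4, 0.6, 0.5], "spin": 0}, {"offset": [-7, 1.1, 2], "spin": 0}, {"offset": [-10, 1.6, 4], "spin": 0}, {"offset": [-13, 2.1, 6], "spin": 0}, {"offset": [-16, 2.6, 7], "spin": 0}, {"offset": [-19, 3.1, 7], "spin": 0}, {"offset": [-21, 3.5, 7], "spin": 0}]}}

```text
time_s: 7.8
eef_pos: [422.7, 31.2, 269.0]
ee_rot: [0.001, 0.082, 0.997, -0.0]
force: [-0.7, -0.0, -0.6]
grip_width: 0.004
grip_force: 0.0
```

Emit:
{"fn": "send_rows", "kwargs": {"targets": [{"offset": [0, 0, 0], "spin": 0}, {"offset": [0, 0, 0], "spin": 0}, {"offset": [0, 0, 0], "spin": 0}, {"offset": [0, 0, 0], "spin": 0}, {"offset": [0, 0, 0], "spin": 0}, {"offset": [0, 0, 0], "spin": 0}]}}

```text
time_s: 8.3
eef_pos: [425.5, 30.5, 268.0]
ee_rot: [-0.0, 0.082, 0.997, 0.0]
force: [-0.6, 0.0, 0.3]
grip_width: -0.0
grip_force: 0.0
```

```bash
python3 - <<'E'
from h import *
im,d=ctrl.capture('side'); c=im[60:270,130:410]; cv2.imwrite('pics/side4.png',cv2.resize(c,(720,540))[:,:,::-1])
hsv=cv2.cvtColor(im,cv2.COLOR_RGB2HSV); m=cv2.inRange(hsv,(50,120,30),(80,255,255)); m[230:]=0;m[:130]=0;m[:,:260]=0;m[:,330:]=0
m=cv2.erode(m,np.ones((5,5)))
v,u=np.nonzero(m); P=np.array([world('side',(a,b),d[b,a]) for a,b in zip(u,v) if d[b,a]>0])
s=(P[:,:2]-[630,5.2])@[.986,-.166]; k=np.polyfit(P[:,2]-85,s,1); print(len(P),'angle',np.pi/2+np.arctan(k[0]),k, P[:,2].min(),P[:,2].max())
E
```

```text
875 angle 1.7870981933565868 [ 0.21973955 -7.67813502] 97.17083789417461 224.04165219312836
```

View pics/side4.png

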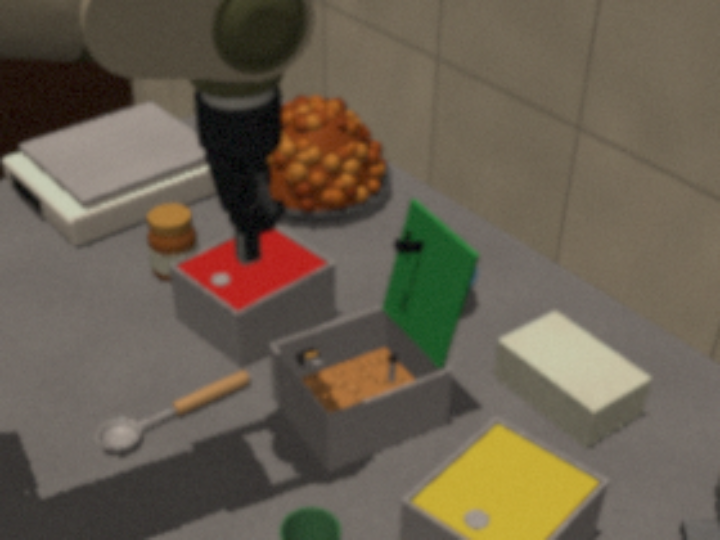

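The lid rests at about 1.79 rad, the red and yellow lids are shut, and nothing else has moved. Handing in.

```bash
python3 -c "
from rig import ctrl
print(ctrl.finish_job())"
```

```text
the job is handed in; nothing more can be done
None
```

The green lid leans back wide open at about 1.79 rad, the red and yellow lids are shut and nothing else looks moved; the job was handed in at about 8.4 s, but the hand-in returned no verdict.

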